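Deal one brass ring from the stack feeder into the empty pocket

ROBOT

A 6-joint arm with a two-finger parallel gripper is mounted at the origin on a cart in front of the work surface, level with it; the furniture and walls round the work are solid. World frame = base frame: x ahead of the robot, y to its left, z up, the work surface at z = 0. Lengths are in m, angles in rad, forces in N, time in s.
With the tool pointing down it reaches from about 0.275 to 0.725 m from the base axis. Payload 15.9 kg.
Tool frame: the origin (TCP) lies midway between the tips of the shut fingers; the grasp point (between the pads) lies 19 mm behind it (robot.grip_depth is the distance from the TCP to the grasp point, in m); z points along the fingers, y is the line along which they close (so a half turn about z gives the same grasp; the last joint's range is limited). The gripper opens to 85 mm and grips with 20 to 120 N. Pads are 22 mm wide; open, the fingers measure 114 mm over their backs; the gripper's body (76 mm by 85 mm) begins 54 mm behind the grasp point. The pads swing forward as they close: fully open they stand 13 mm farther back than shut.
Start: joints at [1.292, 0.213, -0.034, 1.323, 0, 1.571], TCP at [0.138, 0.481, 0.231] pointing down, gripper open.
Joint ranges: [-2.98, 2.98], [-0.74, 1.72], [-1.14, 1.35], [-2.1, 2.04], [-1.57, 1.44], [-3.14, 3.14]. Speed limits (rad/s): [1.89, 1.89, 2.39, 2.57, 3.14, 3.14].

INTERFACE

Orientations are given as a unit quaternion [x, y, z, w].
In Python, from plant import robot gives the robot as it stands.
- The arm moves only by the tool drive_tool, never from a script. Its argument "motion" is text: rows parted by semicolons, each of 5 numbers parted by spaces: the opening, from 0 (shut) to 1 (fully open), then the shift along the tool's x, y, z normalised to -1 to 1, where 1 is 25 cm, then the turn about the tool's z normalised to -1 to 1, where 1 is 45 degrees. In form: grip dx dy dz roll; .... A call has 1 to 12 rows; each row shifts and turns the commanded pose from where the row before left it, along the tool's axes as they then stand; what a row does not reach is not made up. A row lasts 1/12 s, in which the tool goes at most 41.7 mm and 7.16 degrees, less where a joint would pass 70% of its speed; a pose out of reach is approached as far as the arm can. A call with a number of a shift or a turn outside -1 to 1 is refused whole. A call with a gripper value outside its range is refused whole. The fingers move at their own pace and stop on an object; "grip_force" is the grip in N (left out, the last holds). Time passes only in rows, so rows that do not move let the fingers close. It gives the time, the measured TCP pose, the force, the opening and the grip force at its end, in the units of the state.
- robot.read_state(): the state, without advancing time (a new reading comes with each control period).
- robot.read_camera(name): name is "side" or "top" or "wrist"; returns a dict with "color" (480x640x3 uint8, blue, green, red), "fx", "fy", "cx", "cy" (pixels), "rvec" (rotation vector, rad) and "tvec" (3), from world to camera coordinates, as OpenCV has them. Camera axes: x right, y down, z forward; pixel columns grow to the right and rows downward; lengths in m; the calibration is good to about 2 mm. A picture is of the moment at which its call begins. There is no depth.
- robot.job_done(): hands the job in; it is judged then, once.
The state is a dict: "clock": time; "q": joint angles; "qvel": joint speeds; "joint_torque": joint torques, N m; "position": TCP position; "tcp_rot": TCP orientation; "wrist_force": force on the tool from outside, world axes, zero at the start; "ft_torque": the same for the moment, N m; "width": finger opening in m; "gripper_force": force on a finger pad.
Only numpy, scipy, OpenCV 4.12 (cv2) and the standard library are available. Lean on these libraries where they do the work, as an engineer would, in place of code of your own. Each camera call takes 0.05 s, during which the arm holds its last target. There are 200 camera calls.

TASK

Deal one brass ring for the next fitting: press the feeder's black plunger fully down once and let it come back up, so that one single ring comes out from under the stack, then push that ring aside along its lane with a fingertip into the empty pocket, until it has dropped in and lies flat. Only press and push: do not pick the ring up. Leave the ring in the other pocket, the rest of the stack and the other things on the bench where they are.

Things in the scene. Friction and masses are not known exactly. Their poses are not given: they have to be found in the camera images.
- feeder: The ring feeder, a grey fixture fixed to the bench. Origin at bench level under the middle of the stack of rings; own z up, own -x the way a ring comes out, own y along the lane across the outlet. The top of its grey bed (the deck) is 30 mm above the bench. At the rear stands a grey frame (x 47 to 100 mm, y within 22 mm, 110 mm high) with the plunger on top at x = 80 mm, y = 0.
- magazine (a point): Point on the deck, on the upright centre line of the magazine: an aluminium shaft 48 mm square, top 84 mm above the bench, in which four rings lie one on another. A full press of the plunger drives a flat pusher under it, which pushes the lowest ring out to the feeder's -x; when the plunger comes up, the pusher goes back and the stack drops by one ring.
- lane (a point): Point on the deck, 30 mm above the bench, in the middle of the lane before the outlet, 44 mm from the magazine's centre line. Here the ring arrives (within 4 mm), lying flat on the deck. The lane is 40 mm wide, between the magazine and a lip 4 mm high, and runs along the feeder's y to a pocket at each end.
- plunger_top (a point): Centre of the top of the plunger's black mushroom knob (34 mm across), 161 mm above the bench when up. It moves down with the plunger.
- plunger (a joint): Travel of the plunger in m: 0 = up (where its spring holds it), 0.0285 = fully down, on its stop. Straight down; the spring needs about 4 N at the start and 10 N at the bottom (the stack adds up to 3 N), and takes the plunger up again when it is let go.
- nest_empty_floor (a point): The empty pocket: centre of its floor, 21.5 mm above the bench. Round, 42 mm across, 7 mm deep, in a fixed aluminium plate 56 mm square at one end of the lane (which end varies), 56 mm from the lane's middle. The plate is 1.5 mm lower than the deck, with lips 4 mm above the deck, 41 mm apart, along both sides. A ring pushed over the pocket drops in and then stands 1.5 mm above deck level.
- nest_full_floor (a point): The like point of the other pocket, at the other end of the lane, in which a ring lies already.
- ring_1_mid (a point): The lowest ring of the stack at the start, the one that comes out: a brass ring 36 mm across, 10 mm thick, with a 17 mm hole, 53 to 86 g; it slides easily (oiled). This point is its centre, half-way up. Pushed over the pocket it first tips in with its leading edge, and lies flat once it is pushed on until its trailing edge is past the rim too.
- ring_2_mid (a point): The next ring up in the stack, same kind, same point; it is to drop to the deck inside the magazine when the plunger comes up.
- ring_3_mid (a point): The third ring of the stack, same kind, same point.
- ring_4_mid (a point): The top ring of the stack, same kind, same point.
- ring_set_mid (a point): The ring that lies in the other pocket already, same kind, same point.
- ring_1: The same ring as ring_1_mid; origin at the centre of its underside, own z along its axis.
- union_nut: Bystander: big brass union nut, 50 x 57 x 30 mm, on the bench between the feeder and the robot.
- copper_coupling: Bystander: copper coupling, a tube piece 32 mm across and 44 mm high, standing between the feeder and the robot.
- marker: Bystander: marker pen, 135 mm long, lying near the bench's front edge.
- brass_nipple: Bystander: brass hex nipple, 36 mm across and 38 mm high, standing 10 to 15 mm beyond the end of the lane that is nearer the robot. To the left stands the black tool case (fixed): walls 106 mm high, its open lid at the back up to 415 mm high. A shelf overhangs the back of the bench: front edge at world x = 0.78 m, underside 315 mm up.
- slip_pliers: Bystander: slip-joint pliers, 200 mm long, lying at the back on the right.
- ball_pein_hammer: Bystander: ball-pein hammer with a wooden handle, 304 mm long, lying on the right beside the vice (fixed, 182 mm high, in front of the feeder to the right).
There are look-alikes about, which are no part of the job. What is shaped like the part that bears ring_set_mid but green is not meant.

How it is judged:
By the outcome, as a careful person would: the job done as asked, in the order asked, and still so for the second after the job is handed in, with the robot touching nothing.
It also fails if it takes over 45 s, if anything falls off the work surface, if the arm or the gripper's body presses on something with over 40 N, if the wrist force passes 120 N, or if a joint passes its speed limit or range.

## Working session

There is one attempt and no reset: what is moved stays moved. The work goes in short steps, Python scripts to look and compute and a tool call to move; the robot and the scene stay as the last step left them, time stands still between calls to the robot, and variables do not carry over. Pictures are saved under pics/ and viewed, at most 10 in all, crops included, and the job is handed in when it is done.

Besides the shell and the picture viewer there is one more tool, called after ">>>" in YAML: its name, and indented under it one key for each argument. drive_tool: Moves the arm, as the interface text tells. Its arguments: {"type":"object","properties":{"motion":{"type":"string"},"grip_force":{"type":"number"}},"required":["motion"]}

```bash
mkdir -p pics; ls; python3 - <<'E'
from plant import robot
import cv2
for n in("top","side"):
    c=robot.read_camera(n); cv2.imwrite(f"pics/{n}0.png",c["color"]); print(n,c["fx"],c["fy"],c["cx"],c["cy"],c["rvec"],c["tvec"])
s=robot.read_state();print(s["clock"],s["position"],s["tcp_rot"],s["width"])
E
```

```text
pics
top 499.0031478013922 499.0031478013922 318.06745562125093 227.99066295902514 [ 2.16705946 -2.18189034  0.11653119] [-0.12427741  0.55026498  1.08349433]
side 491.73004404618456 491.73004404618456 321.5472913466356 252.93059720681916 [ 0.11259892 -2.84384219  1.24305872] [0.52839608 0.17655818 0.80190503]
0.1 [0.1375219  0.48041205 0.23087976] [ 1.38941315e-01  9.90300497e-01 -4.83256674e-04 -6.12050605e-05] 0.08565050109168322
```

View pics/top0.png

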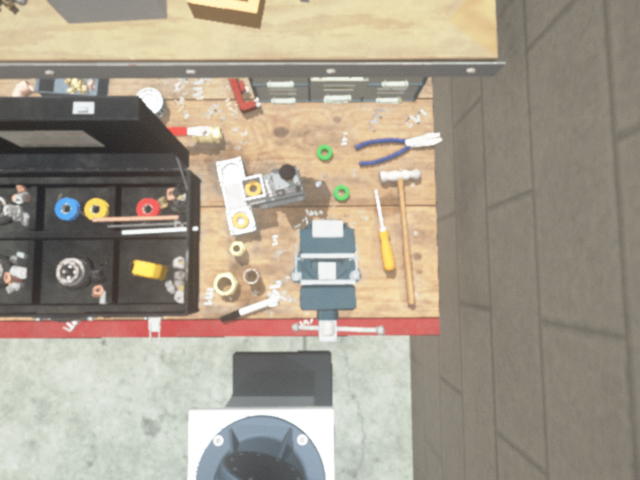

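View pics/side0.png

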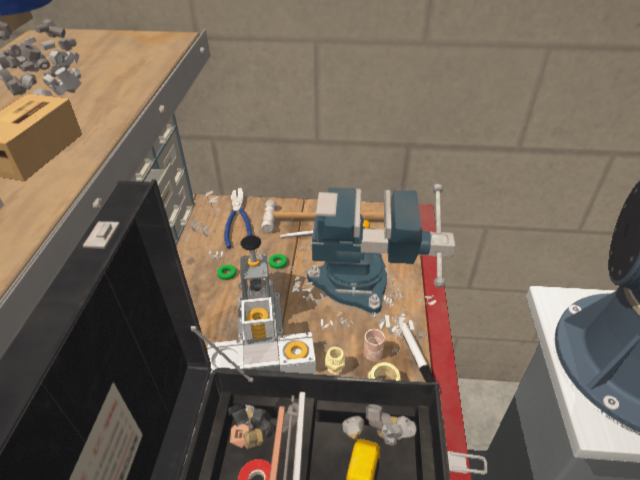

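The top view shows the feeder with the plunger at about (287,172), the magazine at (253,188), a full pocket near the robot at (240,219) and the empty pocket at the far end at about (231,170). I'll enlarge this area to measure it.

```bash
cat > h.py <<'E'
import numpy as np, cv2
from plant import robot
def proj(c,P):
    K=np.array([[c["fx"],0,c["cx"]],[0,c["fy"],c["cy"]],[0,0,1]])
    return cv2.projectPoints(np.array(P,float).reshape(-1,3),np.array(c["rvec"]),np.array(c["tvec"]),K,None)[0][:,0]
def atz(c,uv,z):
    R=cv2.Rodrigues(np.array(c["rvec"]))[0]; C=-R.T@np.array(c["tvec"])
    d=R.T@np.array([(uv[0]-c["cx"])/c["fx"],(uv[1]-c["cy"])/c["fy"],1]); return C+d*(z-C[2])/d[2]
def crop(c,x,y,w,h,k,name): cv2.imwrite(name,cv2.resize(c["color"][y:y+h,x:x+w],None,fx=k,fy=k,interpolation=cv2.INTER_CUBIC))
E
python3 - <<'E'
from h import *
t=robot.read_camera("top");s=robot.read_camera("side")
crop(t,205,145,110,100,6,"pics/tc.png"); crop(s,200,220,130,160,3.7,"pics/sc.png")
print(proj(t,robot.read_state()["position"]))
a=cv2.imread("pics/tc.png");b=cv2.imread("pics/sc.png");b=cv2.resize(b,None,fx=1,fy=1);print(a.shape,b.shape)
E
```

```text
[[-31.08416801 455.55612813]]
(600, 660, 3) (592, 481, 3)
```

View pics/tc.png

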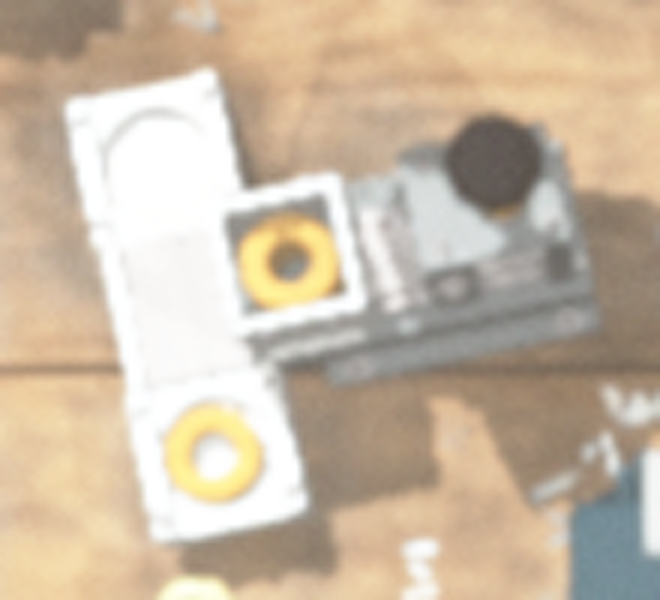

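View pics/sc.png

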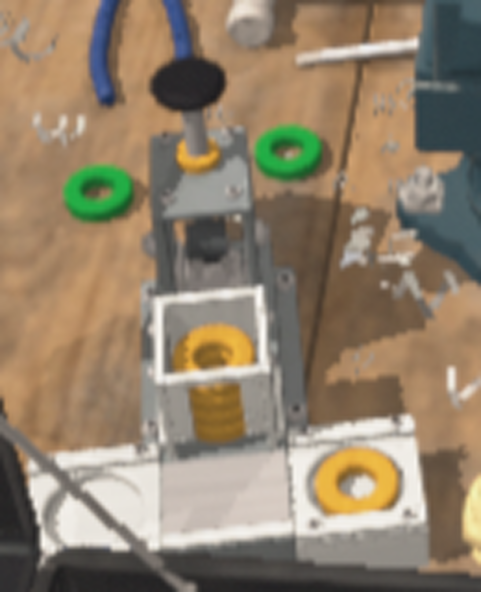

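The top crop shows the knob at (493,163), the magazine top centred at (293,254), the set ring at (213,453) and the empty pocket at about (160,166). The side crop agrees: knob (188,84), set ring (356,482), top ring (214,348). I'll fit the feeder's pose to all of these.

```bash
cat > fit.py <<'E'
from h import *
from scipy.optimize import least_squares
t=robot.read_camera("top");s=robot.read_camera("side")
# feeder frame points; full pocket at y=sgn*56
def P(sg): return np.array([[80,0,161],[-44,sg*56,31.5],[0,0,70],[0,0,84],[-44,-sg*56,28.5]])/1000
T=np.array([[493,163],[213,453],[290,262],[293,254],[160,166]])/6+[205,145]
S=np.array([[188,84],[356,482],[214,348],[211,336]])/3.7+[200,220]
def W(p,Q): 
    c,n=np.cos(p[2]),np.sin(p[2]); return np.c_[p[0]+c*Q[:,0]-n*Q[:,1],p[1]+n*Q[:,0]+c*Q[:,1],Q[:,2]]
for sg in(1,-1):
    f=lambda p:np.r_[(proj(t,W(p,P(sg)))-T).ravel(),(proj(s,W(p,P(sg)[:4]))-S).ravel()]
    r=least_squares(f,[.6,.05,-1.4]);print(sg,r.cost,r.x,np.degrees(r.x[2]));print(np.round(r.fun.reshape(-1,2),1).tolist())
    Q=np.array([[80,0,161],[-44,0,30],[-44,-sg*56,21.5],[-44,sg*56,21.5],[0,0,70]])/1000
    print(np.round(W(r.x,Q),4))
E
python3 fit.py
```

```text
1 3794.665563311662 [ 0.61319237  0.00203588 -0.71003976] -40.68228126873289
[[-8.3, -13.0], [-12.9, -22.0], [4.3, 8.3], [3.0, 8.6], [34.1, 58.3], [-18.5, 3.5], [-33.8, 12.5], [12.0, -2.3], [12.1, -4.8]]
[[ 0.6739 -0.0501  0.161 ]
 [ 0.5798  0.0307  0.03  ]
 [ 0.5433 -0.0117  0.0215]
 [ 0.6163  0.0732  0.0215]
 [ 0.6132  0.002   0.07  ]]
-1 7.366149965944501 [ 0.63094358  0.0119325  -1.36593657] -78.26240033354762
[[-0.1, 0.2], [0.2, -0.1], [-0.3, 0.2], [-1.6, 0.3], [-0.5, -0.6], [0.3, -2.5], [-0.1, -1.0], [-0.0, 1.8], [-0.0, -0.7]]
[[ 0.6472 -0.0664  0.161 ]
 [ 0.622   0.055   0.03  ]
 [ 0.6768  0.0664  0.0215]
 [ 0.5672  0.0436  0.0215]
 [ 0.6309  0.0119  0.07  ]]
```

```bash
python3 - <<'E'
from h import *
t=robot.read_camera("top")
for n,uv,z in [("lid front-right",(187,155),.415),("lid front-right lo",(187,155),.106),("lid top right",(138,97),.415),("case fr",(200,312),.106),("case br",(200,172),.106),("vice L",(294,275),.18),("vice top",(313,222),.18),("vice R",(358,275),.18),("nut",(226,286),.03)]:
    print(n,np.round(atz(t,uv,z),3))
s=robot.read_camera("side")
for n,uv in [("side lid top r",(157,182)),("lid bottom r",(210,368))]:
    for z in(.106,.415):print(n,z,np.round(atz(s,uv,z),3))
E
```

```text
lid front-right [0.62  0.067 0.415]
lid front-right lo [0.697 0.146 0.106]
lid top right [0.708 0.141 0.415]
case fr [0.372 0.114 0.106]
case br [0.661 0.118 0.106]
vice L [ 0.445 -0.08   0.18 ]
vice top [ 0.546 -0.117  0.18 ]
vice R [ 0.444 -0.202  0.18 ]
nut [0.423 0.075 0.03 ]
side lid top r 0.106 [ 0.888 -0.29   0.106]
side lid top r 0.415 [0.67  0.143 0.415]
lid bottom r 0.106 [0.671 0.138 0.106]
lid bottom r 0.415 [0.571 0.339 0.415]
```

>>> drive_tool:
  motion: "0 -0.12 -0.095 0 0;0 -0.12 -0.095 0 0;0 -0.12 -0.095 0 0;0 -0.12 -0.095 0 0;0 -0.12 -0.095 0 0;0 -0.12 -0.095 0 0;0 -0.12 -0.095 0 0;0 -0.12 -0.095 0 0;0 -0.12 -0.095 0 0;0 -0.12 -0.095 0 0;0 -0.12 -0.095 0 0;0 -0.12 -0.095 0 0"

```text
clock: 1.4
position: [0.406, 0.1057, 0.2315]
tcp_rot: [0.139, 0.99, 0.0, 0.0]
wrist_force: [0.8, 1.6, 0.1]
width: -0.0004
gripper_force: 0.0
```

>>> drive_tool:
  motion: "0 0 0 0 0.154;0 0 0 0 0.154;0 0 0 0 0.154;0 0 0 0 0.154;0 0 0 0 0.154;0 0 0 0 0.154;0 0 0 0 0.154;0 0 0 0 0.154;0 0 0 0 0.154;0 0 0 0 0"

```text
clock: 2.23
position: [0.4053, 0.1076, 0.2313]
tcp_rot: [0.634, 0.773, 0.0, 0.0]
wrist_force: [0.5, 0.3, -0.3]
width: -0.0
gripper_force: 0.0
```

>>> drive_tool:
  motion: "0 -0.109 0.1017 0 0;0 -0.109 0.1017 0 0;0 -0.109 0.1017 0 0;0 -0.109 0.1017 0 0;0 -0.109 0.1017 0 0;0 -0.109 0.1017 0 0;0 -0.109 0.1017 0 0;0 -0.109 0.1017 0 0;0 0 0 0.05 0;0 0 0 0.05 0;0 0 0 0 0;0 0 0 0 0"

```text
clock: 3.23
position: [0.648, -0.0647, 0.2059]
tcp_rot: [0.631, 0.776, -0.0, -0.001]
wrist_force: [0.1, -0.6, -0.2]
width: 0.0002
gripper_force: 0.0
```

```bash
python3 - <<'E'
from h import *
st=robot.read_state();print(st["position"],st["wrist_force"])
w=robot.read_camera("wrist");s=robot.read_camera("side")
p=np.array(st["position"])
for c in(w,s):print(proj(c,[p,[.6472,-.0664,.161],[.6309,.0119,.084],[.622,.055,.03]]).round(0).tolist())
cc=s["color"][160:360,180:340];cc=cv2.resize(cc,(384,480),interpolation=cv2.INTER_CUBIC)
cv2.imwrite("pics/w1.png",np.hstack([cv2.resize(w["color"],(416,312)) if 0 else w["color"][:, 110:526],cc]))
E
```

```text
[ 0.64796112 -0.06471513  0.20585148] [ 0.12552312 -0.64949482 -0.19398758]
[[324.0, 302.0], [322.0, 270.0], [322.0, 130.0], [323.0, 78.0]]
[[247.0, 219.0], [251.0, 240.0], [257.0, 310.0], [261.0, 353.0]]
```

View pics/w1.png

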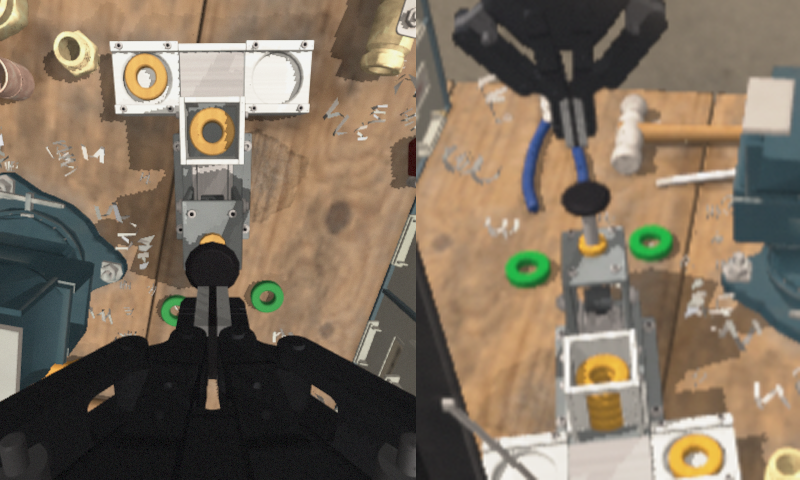

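The wrist view has the knob at about (321,262), where the fit predicted it to within a few mm. The empty pocket is on the right, on feeder +y. Pressing now.

>>> drive_tool:
  motion: "0 0 0 0.042 0;0 0 0 0.042 0;0 0 0 0.042 0;0 0 0 0.042 0;0 0 0 0 0;0 0 0 0.01 0;0 0 0 0.01 0;0 0 0 0.01 0;0 0 0 0 0"

```text
clock: 4.08
position: [0.6488, -0.0647, 0.1574]
tcp_rot: [0.632, 0.775, 0.0, 0.0]
wrist_force: [0.7, 1.1, 3.0]
width: 0.0001
gripper_force: 1.8
```

>>> drive_tool:
  motion: "0 0 0 0.012 0;0 0 0 0.012 0;0 0 0 0.012 0;0 0 0 0.012 0;0 0 0 0.012 0;0 0 0 0.012 0;0 0 0 0.012 0;0 0 0 0 0;0 0 0 0 0"

```text
clock: 4.83
position: [0.6489, -0.0647, 0.1367]
tcp_rot: [0.632, 0.775, 0.0, 0.001]
wrist_force: [-1.7, 1.1, 7.0]
width: 0.0005
gripper_force: 3.7
```

>>> drive_tool:
  motion: "0 0 0 0.006 0;0 0 0 0.006 0;0 0 0 0.004 0;0 0 0 0 0;0 0 0 0 0"

```text
clock: 5.25
position: [0.649, -0.0647, 0.1329]
tcp_rot: [0.632, 0.775, 0.0, 0.001]
wrist_force: [-0.9, 1.5, 8.8]
width: -0.0003
gripper_force: 4.3
```

>>> drive_tool:
  motion: "0 0 0 0.004 0;0 0 0 0.004 0;0 0 0 0 0;0 0 0 0 0"

```text
clock: 5.58
position: [0.6492, -0.0648, 0.1323]
tcp_rot: [0.632, 0.775, 0.001, 0.001]
wrist_force: [-8.4, 2.2, 24.0]
width: 0.0003
gripper_force: 11.9
```

The force rose to 24 N, so the plunger is on its stop. Letting it up.

>>> drive_tool:
  motion: "0 0 0 -0.02 0;0 0 0 -0.02 0;0 0 0 -0.02 0;0 0 0 -0.02 0;0 0 0 -0.02 0;0 0 0 -0.02 0;0 0 0 -0.05 0;0 0 0 -0.07 0;0 0 0 -0.07 0;0 0 0 0 0;0 0 0 0 0"

```text
clock: 6.5
position: [0.6489, -0.065, 0.2079]
tcp_rot: [0.632, 0.775, 0.0, 0.001]
wrist_force: [-0.2, 0.6, 0.1]
width: 0.0
gripper_force: 0.0
```

```bash
python3 - <<'E'
from h import *
st=robot.read_state();p=np.array(st["position"]);print(p)
w=robot.read_camera("wrist")
o=np.array([.6309,.0119]);a=np.radians(-78.26);c,n=np.cos(a),np.sin(a)
F=lambda x,y,z:[o[0]+c*x-n*y,o[1]+n*x+c*y,z]
print("ring exp",proj(w,[F(-.044,0,.04),F(-.044,.056,.0285),F(-.044,-.056,.0315),F(.08,0,.161)]).round(0).tolist())
S=np.array(F(-.044,-.042,0))[:2]-p[:2];R=cv2.Rodrigues(np.array([0,0,0.]))[0]
q=np.array(st["tcp_rot"]);x=np.array([q[0]**2-q[1]**2,2*q[0]*q[1]]);y=np.array([2*q[0]*q[1],q[1]**2-q[0]**2])
print("start",F(-.044,-.042,.035),"tool d",S@x,S@y,"ax",x,y)
crop(w,200,20,260,280,2,"pics/w2.png")
E
```

```text
[ 0.6488778  -0.06495011  0.20787701]
ring exp [[321.0, 75.0], [386.0, 78.0], [255.0, 77.0], [320.0, 268.0]]
start [np.float64(0.580825879625701), np.float64(0.04643378735007524), 0.035] tool d 0.12283033170770027 -0.0441603420751592 ax [-0.20191356  0.97940304] [0.97940304 0.20191356]
```

View pics/w2.png

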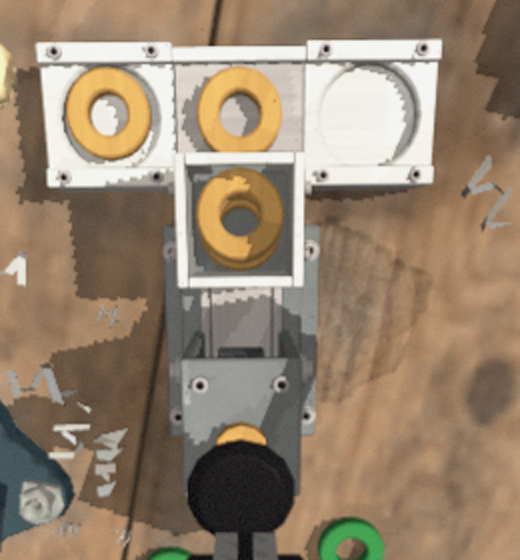

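The ring lies in the lane at crop (240,110), as predicted; the stack has dropped and the empty pocket is at (366,112). Next I go down behind the ring.

>>> drive_tool:
  motion: "0 0.123 -0.044 0 0;0 0.123 -0.044 0 0;0 0.123 -0.044 0 0;0 0.123 -0.044 0 0;0 0 0 0.09 0;0 0 0 0.09 0;0 0 0 0.09 0;0 0 0 0.09 0;0 0 0 0.09 0;0 0 0 0.09 0;0 0 0 0 0;0 0 0 0 0"

```text
clock: 7.55
position: [0.5792, 0.0467, 0.0712]
tcp_rot: [0.632, 0.775, -0.001, -0.001]
wrist_force: [-0.1, -0.2, 0.9]
width: -0.0001
gripper_force: 0.0
```

```bash
cat > rel.py <<'E'
from h import *
o=np.array([.6309,.0119]);a=np.radians(-78.26);R=np.array([[np.cos(a),-np.sin(a)],[np.sin(a),np.cos(a)]])
def rel(): p=np.array(robot.read_state()["position"]);return np.round(np.r_[R.T@(p[:2]-o),p[2]]*1000,1)
if __name__=="__main__": print(rel())
E
python3 - <<'E'
from rel import *
print(rel())
s=robot.read_camera("side");w=robot.read_camera("wrist")
a=cv2.resize(s["color"][250:400,180:340],(480,450),interpolation=cv2.INTER_CUBIC)
b=cv2.resize(w["color"][100:480,180:450],(320,450),interpolation=cv2.INTER_AREA)
cv2.imwrite("pics/s3.png",np.hstack([a,b]))
E
```

```text
[-44.6 -43.6  71.2]
```

View pics/s3.png

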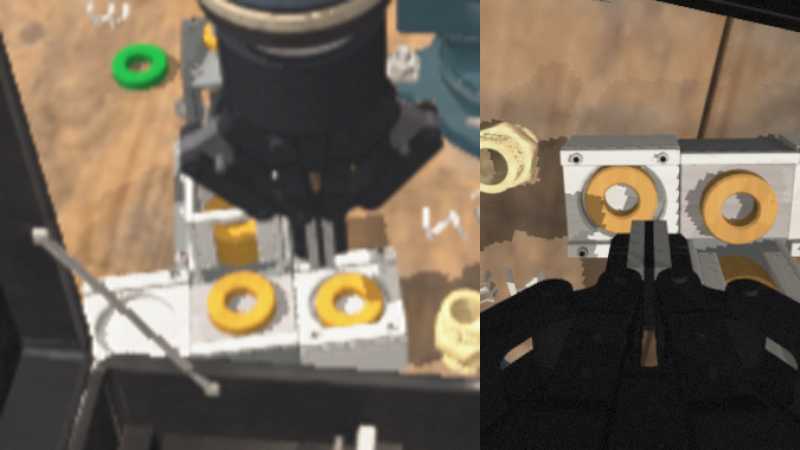

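>>> drive_tool:
  motion: "0 0 0 0.05 0;0 0 0 0.05 0;0 0 0 0.03 0;0 0 0 0.013 0;0 0 0 0 0;0 0 0 0 0;0 0 0 0 0"

```text
clock: 8.23
position: [0.5811, 0.0468, 0.0374]
tcp_rot: [0.632, 0.775, 0.0, 0.0]
wrist_force: [-0.7, -0.1, 0.4]
width: -0.0002
gripper_force: 0.0
```

```bash
python3 rel.py
```

```text
[-44.3 -41.7  37.4]
```

>>> drive_tool:
  motion: "0 0 0 0.008 0;0 0 0 0 0;0 0 0.012 0 0;0 0 0.012 0 0;0 0 0.012 0 0;0 0 0.012 0 0;0 0 0.012 0 0;0 0 0.012 0 0;0 0 0.012 0 0;0 0 0.012 0 0;0 0 0 0 0"

```text
clock: 9.15
position: [0.6046, 0.0517, 0.0345]
tcp_rot: [0.632, 0.775, 0.0, 0.0]
wrist_force: [0.6, -0.1, -0.5]
width: 0.0001
gripper_force: 0.0
```

```bash
python3 - <<'E'
from rel import *
print(rel())
s=robot.read_camera("side");w=robot.read_camera("wrist")
a=cv2.resize(s["color"][280:380,190:310],(480,400),interpolation=cv2.INTER_CUBIC)
b=cv2.resize(w["color"][100:480,180:464],(300,400),interpolation=cv2.INTER_AREA)
cv2.imwrite("pics/s4.png",np.hstack([a,b]))
E
```

```text
[-44.4 -17.6  34.5]
```

View pics/s4.png

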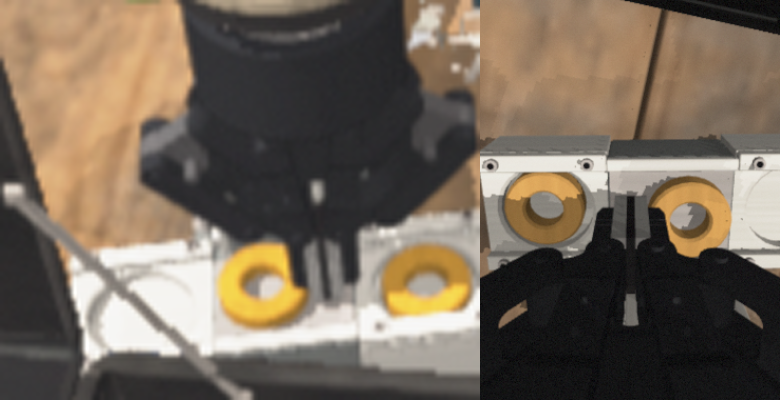

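The ring is being pushed and sits at about y = +9 mm, so the tip's half thickness is about 9 mm. The push ends with the TCP at about y = +28.

>>> drive_tool:
  motion: "0 0 0.012 0.004 0;0 0 0.012 0 0;0 0 0.012 0 0;0 0 0.012 0 0;0 0 0.012 0 0;0 0 0.012 0 0;0 0 0.012 0 0;0 0 0.012 0 0;0 0 0.012 0 0;0 0 0.012 0 0;0 0 0.012 0 0;0 0 0 0 0"

```text
clock: 10.25
position: [0.637, 0.0584, 0.0336]
tcp_rot: [0.632, 0.775, 0.0, 0.0]
wrist_force: [0.7, 0.2, 0.8]
width: -0.0
gripper_force: 0.6
```

>>> drive_tool:
  motion: "0 0 0.01 0 0;0 0 0.01 0 0;0 0 0.01 0 0;0 0 0.01 0 0;0 0 0 0 0;0 0 0 0 0"

```text
clock: 10.75
position: [0.6463, 0.0603, 0.0335]
tcp_rot: [0.632, 0.775, -0.0, -0.0]
wrist_force: [0.1, 0.4, -0.2]
width: -0.0001
gripper_force: 0.2
```

```bash
python3 - <<'E'
from rel import *
print(rel(), robot.read_state()["wrist_force"])
s=robot.read_camera("side");w=robot.read_camera("wrist")
a=cv2.resize(s["color"][280:380,190:310],(480,400),interpolation=cv2.INTER_CUBIC)
b=cv2.resize(w["color"][100:480,180:464],(300,400),interpolation=cv2.INTER_AREA)
cv2.imwrite("pics/s5.png",np.hstack([a,b]))
E
```

```text
[-44.3  24.9  33.5] [ 0.14726366  0.37723867 -0.15864696]
```

View pics/s5.png

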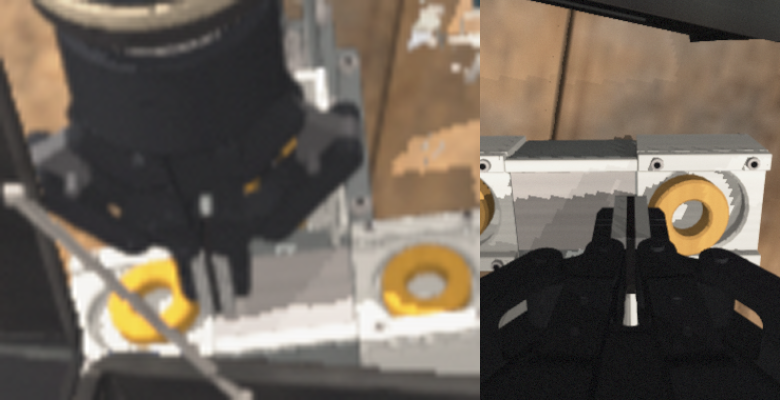

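The ring is tipping into the pocket, with a gap still showing at its leading side, so I push on a little.

>>> drive_tool:
  motion: "0 0 0.008 0 0;0 0 0.008 0 0;0 0 0.006 0 0;0 0 0 0 0;0 0 0 0 0;0 0 0 0 0"

```text
clock: 11.35
position: [0.6515, 0.0614, 0.0335]
tcp_rot: [0.632, 0.775, -0.0, -0.0]
wrist_force: [-0.3, 0.1, -0.1]
width: -0.0002
gripper_force: 0.0
```

```bash
python3 - <<'E'
from rel import *
print(rel(), robot.read_state()["wrist_force"])
s=robot.read_camera("side");w=robot.read_camera("wrist")
a=cv2.resize(s["color"][280:380,190:310],(360,300),interpolation=cv2.INTER_CUBIC)
b=cv2.resize(w["color"][200:380,220:440],(440,360),interpolation=cv2.INTER_CUBIC)
a=cv2.copyMakeBorder(a,0,60,0,0,cv2.BORDER_CONSTANT)
cv2.imwrite("pics/s6.png",np.hstack([a,b]))
E
```

```text
[-44.3  30.3  33.5] [-0.34682539  0.10361192 -0.12836828]
```

View pics/s6.png

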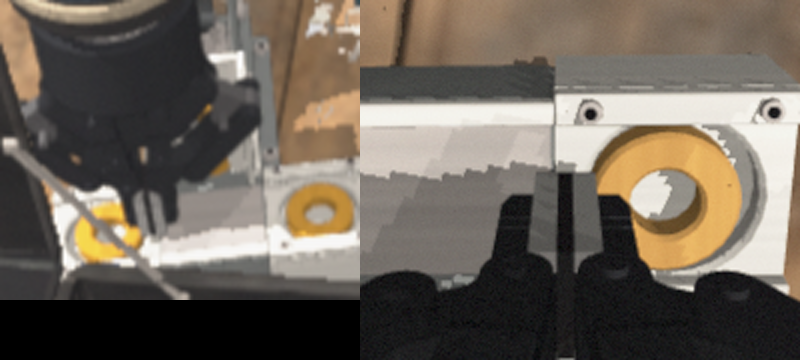

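The finger (face at about y = 39) overlaps the ring, whose trailing edge is at about 35 given the 5.5 mm leading gap. That only fits a ring lying flat under tip height. I'll back off, lift, and check this numerically against the set ring.

>>> drive_tool:
  motion: "0 0 -0.015 0 0;0 0 -0.03 0 0;0 0 -0.04 -0.02 0;0 0 -0.04 -0.08 0;0 0 -0.04 -0.12 0;0 0 0 -0.15 0;0 0 0 -0.15 0;0 -0.1 0 -0.15 0;0 -0.12 0 0 0;0 -0.12 0 0 0;0 0 0 0 0;0 0 0 0 0"

```text
clock: 12.45
position: [0.6278, -0.0297, 0.1981]
tcp_rot: [0.633, 0.775, -0.0, -0.0]
wrist_force: [0.3, 0.8, 0.3]
width: -0.0001
gripper_force: 0.0
```

```bash
cat > chk.py <<'E'
from rel import *
print(rel(), robot.read_state()["wrist_force"])
F=lambda x,y,z:np.r_[o+R@np.array([x,y])/1000,z/1000]
th=np.linspace(0,2*np.pi,60)
for cam in("wrist","top","side"):
    c=robot.read_camera(cam); h=cv2.cvtColor(c["color"],cv2.COLOR_BGR2HSV)
    m=cv2.inRange(h,(10,100,60),(32,255,255))
    for nm,y in(("new",56),("set",-56),("lane",0)):
        u=proj(c,F(-44,y,31.5))[0]; k=np.zeros_like(m); e=proj(c,[F(-44+24*np.cos(q),y+24*np.sin(q),31.5) for q in th])
        cv2.fillPoly(k,[e.astype(int)],255); mm=m&k; n=cv2.countNonZero(mm)
        exp=cv2.contourArea(proj(c,[F(-44+18*np.cos(q),y+18*np.sin(q),31.5) for q in th]).astype(np.float32))
        cs=cv2.findContours(mm,cv2.RETR_EXTERNAL,cv2.CHAIN_APPROX_NONE)[0]
        r=max(cs,key=cv2.contourArea) if cs else None
        if r is not None and len(r)>5:
            el=cv2.fitEllipse(cv2.convexHull(r)); w=atz(c,el[0],.0315); print(cam,nm,"area",n,"exp",round(exp),"ell",np.round(el[0],1),np.round(el[1],1),"feeder xy",np.round(R.T@(w[:2]-o)*1000,1))
        else: print(cam,nm,n)
E
python3 chk.py
```

```text
[ 40.1 -11.5 198.1] [0.34399542 0.83188107 0.25730958]
wrist new area 1143 exp 1450 ell [397.3 124.3] [40.8 44.2] feeder xy [-44.1  52.4]
wrist set area 1115 exp 1448 ell [269.7 123.2] [41.2 43.9] feeder xy [-45.3 -57.3]
wrist lane 0
top new 0
top set 0
top lane 0
side new area 273 exp 342 ell [229.7 354.1] [12.5 19.1] feeder xy [-40.2  49. ]
side set area 290 exp 329 ell [295.9 350.1] [18.4 23.5] feeder xy [-45.7 -55.6]
side lane 0
```

>>> drive_tool:
  motion: "0 0.112 0.068 0 0;0 0.112 0.069 0 0;0 0.112 0.069 0 0;0 0 0 0.12 0;0 0 0 0.12 0;0 0 0 0.12 0;0 0 0 0.12 0;0 0 0 0.07 0;0 0 0 0 0;0 0 0 0.03 0;0 0 0 0.02 0;0 0 0 0 0"

```text
clock: 13.6
position: [0.6617, 0.0647, 0.0485]
tcp_rot: [0.632, 0.775, 0.0, 0.0]
wrist_force: [-0.2, 0.5, -0.1]
width: 0.0002
gripper_force: 0.0
```

```bash
python3 rel.py
```

```text
[-45.4  40.9  48.5]
```

Tip is above the ring's trailing half. I'll lower it slowly to 34 mm; a ring lying flat tops out at 31.5 mm, so there should be no force.

>>> drive_tool:
  motion: "0 0 0 0.012 0;0 0 0 0.012 0;0 0 0 0.012 0;0 0 0 0.01 0;0 0 0 0 0;0 0 0 0 0"

```text
clock: 14.1
position: [0.6614, 0.0643, 0.0366]
tcp_rot: [0.632, 0.775, -0.0, -0.0]
wrist_force: [-0.5, 0.2, -0.4]
width: 0.0002
gripper_force: 0.0
```

>>> drive_tool:
  motion: "0 0 0 0.006 0;0 0 0 0.004 0;0 0 0 0 0;0 0 0 0 0"

```text
clock: 14.43
position: [0.6614, 0.0644, 0.0342]
tcp_rot: [0.632, 0.775, -0.0, -0.0]
wrist_force: [-0.1, 0.2, 0.2]
width: -0.0002
gripper_force: 0.0
```

There was no contact at 34.2 mm over the trailing half, so the ring lies flat. Lifting clear and handing in.

>>> drive_tool:
  motion: "0 0 0 -0.03 0;0 0 0 -0.1 0;0 0 0 -0.15 0;0 0 0 -0.15 0;0 0 0 -0.15 0;0 0 -0.05 -0.1 0;0 0 -0.1 0 0;0 0 -0.1 0 0;0 0 0 0 0;0 0 0 0 0;0 0 0 0 0"

```text
clock: 15.35
position: [0.6006, 0.0518, 0.205]
tcp_rot: [0.632, 0.775, 0.0, 0.0]
wrist_force: [-0.2, -0.3, -1.1]
width: -0.0003
gripper_force: 0.0
```

```bash
python3 chk.py; python3 -c "
from plant import robot
print(robot.job_done())"
```

```text
[-45.2 -21.5 205. ] [-0.19613318 -0.32001232 -1.13059696]
wrist new area 903 exp 1093 ell [400.5 218.9] [36.7 38.2] feeder xy [-44.5  52.3]
wrist set area 867 exp 1094 ell [285.6 217.8] [36.6 37.4] feeder xy [-45.6 -57. ]
wrist lane 0
top new area 54 exp 199 ell [231.6 172.4] [11.9 13.8] feeder xy [-42.9  54.5]
top set area 75 exp 205 ell [238.4 219.2] [ 9.9 11.8] feeder xy [-48.5 -52.2]
the job is handed in; nothing more can be done
NoneTraceback (most recent call last):
  File "chk.py", line 15, in <module>
    el=cv2.fitEllipse(cv2.convexHull(r)); w=atz(c,el[0],.0315); print(cam,nm,"area",n,"exp",round(exp),"ell",np.round(el[0],1),np.round(el[1],1),"feeder xy",np.round(R.T@(w[:2]-o)*1000,1))
cv2.error: OpenCV(4.12.0) /io/opencv/modules/imgproc/src/shapedescr.cpp:361: error: (-201:Incorrect size of input array) There should be at least 5 points to fit the ellipse in function 'fitEllipseNoDirect'
```

The job is handed in at about 15 s: one full plunger press dealt one ring, and I pushed it into the empty pocket, where a fingertip lowered to 34.2 mm over its trailing half met nothing, so it lies flat; the set ring is still in its pocket.

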